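Turn the revolving tool organizer to bring the oil can to the front

ROBOT

A 6-joint arm with a two-finger parallel gripper is mounted at the origin on the work surface. World frame = base frame: x ahead of the robot, y to its left, z up, the work surface at z = 0. Lengths are in m, angles in rad, forces in N, time in s.
With the tool pointing down it reaches from about 0.375 to 0.975 m from the base axis. Payload 3.8 kg.
Tool frame: the origin (TCP) lies midway between the tips of the shut fingers; the grasp point (between the pads) lies 19 mm behind it; z points along the fingers, y is the line along which they close (so a half turn about z gives the same grasp; the last joint's range is limited). The gripper opens to 85 mm and grips with 20 to 120 N. Pads are 22 mm wide; open, the fingers measure 114 mm over their backs; the gripper's body (76 mm by 85 mm) begins 54 mm behind the grasp point. The pads swing forward as they close: fully open they stand 13 mm farther back than shut.
Start: joints at [1.27, 0.264, 1.604, -0, 1.274, -0.037], TCP at [0.176, 0.652, 0.231] pointing down, gripper open.
Joint ranges: [-2.63, 2.63], [-0.94, 2.18], [0.31, 2.57], [-1.31, 4.45], [0, 2.66], [-2.55, 2.55]. Speed limits (rad/s): [2.57, 2.57, 3.14, 3.14, 3.14, 3.14].

INTERFACE

Orientations are given as a rotation vector (axis times angle).
In Python, from workcell import bot gives the robot as it stands.
- The arm moves only by the tool step_arm, never from a script. Its argument "motion" is a list of rows, each a list of 5 numbers: the finger opening in cm, from 0 to 8.54, then the shift along the tool's x, y, z in cm, then the turn about the tool's z in degrees. In form: [[claw, dx, dy, dz, twist], ...]. A call has 1 to 20 rows; each row is the pose to reach, as a shift and turn from the pose commanded when the call began, along the tool's axes at that moment; what a row does not reach only later rows make up. A row lasts 1/10 s, in which the tool goes at most 50 mm and 8.59 degrees, less where a joint would pass 70% of its speed; a pose out of reach is approached as far as the arm can. A call with a gripper value outside its range is refused whole. The fingers move at their own pace and stop on an object; "force" is the grip in N (left out, the last holds). Time passes only in rows, so rows that repeat a pose let the fingers close. It gives the time, the measured TCP pose, the force, the opening and the grip force at its end, in the units of the state.
- bot.read_state(): the state, without advancing time (a new reading comes with each control period).
- bot.read_camera(name): name is "scene" or "top"; returns (picture, depth): 480x640x3 uint8, red, green, blue; 480x640 float32, m along the optical axis (not along the pixel's ray), 0 where there is no reading.
- bot.calibration(name): a dict with "mtx" (3x3 intrinsics, pixels), "k1" (the pictures are not rectified: a ray, as slopes to the right and down, at radius r is drawn at 1 + k1 r^2 times it, then the intrinsics apply), "origin" and "orientation" of the camera in the world. Camera axes: x right, y up, looking along -z (the intrinsics and any distortion apply to the point x, -y, -z); pixel columns grow to the right and rows downward; lengths in m; the calibration is good to about 2 mm. A picture is of the moment at which its call begins. calibration takes no time and is no camera call.
- bot.finish_job(): hands the job in; it is judged then, once.
The state is a dict: "time": time; "q": joint angles; "joint_vel": joint speeds; "joint_torque": joint torques, N m; "tool_pos": TCP position; "tcp_rot": TCP orientation; "wrist_force": force on the tool from outside, world axes, zero at the start; "torque": the same for the moment, N m; "width": opening from 0.0 (shut) to 1.0 (fully open); "grip_force": force on a finger pad.
Only numpy, scipy, OpenCV 4.12 (cv2) and the standard library are available. Lean on these libraries where they do the work, as an engineer would, in place of code of your own. Each camera call takes 0.05 s, during which the arm holds its last target. There are 200 camera calls.

TASK

Bring the oil can (the round copper can with the thin bent spout) to the front of the revolving tool organizer: turn the organizer with a fingertip, pushing at its rim or at the outer ends of its dividers, until the can stands squarely in line with the steel pointer on the front of the fixed foot, and leave it at rest there. Do not lift, tip or push directly on anything standing in the bays, and leave the hammer, the bowl and the brass pot on the bench where they are.

Things in the scene. Friction and masses are not known exactly. Their poses are not given: they have to be found in the camera images.
- foot: fixed foot of the revolving tool organizer: dark round cast flange 230 mm across, bearing 42 mm high. Origin on the bench, on the organizer's vertical turning axis; z up. Its front is its own -x side, roughly towards the robot, where the pointer stands
- pointer_tip (a point): tip of the steel pointer on the foot's front: a flat bar 22 mm wide on the bench, turned up into a pointed blade just outside the rim, 180 mm from the axis; the tip is 50 mm above the bench, lower than the disc's face
- organizer: the turning top: pale wooden disc 320 mm across, 18 mm thick, flat to its edge; turns either way without stops. Origin on the axis at its underside, 42 mm above the bench (its upper face 60 mm above the bench). Hub: radius 36 mm, 95 mm above the bench. The oil can's bay is centred on its own -x. The bearing drags a little (0.1 N m, under 1 N at the rim); it stops almost at once when not pushed
- divider_end (a point): outer end of one of six upright radial wooden dividers, at mid-height (17 mm over the disc's face), 156 mm from the axis. Each is 7 mm thick, runs from hub to radius 156 mm, and is 35 mm tall (top 95 mm above the bench). They stand at 30, 90, 150 ... degrees from the organizer's own +x (this one at 30), making six 60 degree bays
- oil_bay_rim (a point): point on the edge of the disc's face in the middle of the oil can's bay, 160 mm from the axis. Every bay has one thing standing about its middle, 83 mm from the axis, reaching no farther out than 122 mm: the outer 34 mm of each divider is free to push against from either side
- oil_can_mid (a point): the oil can: round copper can 60 mm across with sloping shoulders and a thin bent brass spout on top (spout tip 88 mm above its base). The point lies on the can's axis, 22 mm above its base. Loose in its bay, 160 g or so
- tumbler: copper drinking-cup-shaped tumbler, 58 mm across, 62 mm high, loose in a bay; origin under its centre
- flux_jar: amber glass jar with brass cap, 54 mm across, 62 mm high, loose in a bay; origin under its centre
- punch_block: dark wooden block 42 x 42 mm, 34 mm high, with five steel punches standing in it to 68 mm, loose in a bay; origin under its centre
- rivet_dish: small brass dish with copper rivets, 60 mm across, 26 mm high, loose in a bay; origin under its centre
- dolly: steel mushroom-headed dolly, 52 mm across, 58 mm high, loose in a bay; origin under its centre
- oil_can: the oil can itself: origin under the centre of its base, z up
- hammer: hammer lying on the bench to the robot's left, 280 mm long along its own x, handle to -x
- copper_bowl: copper bowl on the bench to the robot's right, 140 mm across, 45 mm high; origin under its centre
- brass_pot: brass pot on the bench to the right, 82 mm across, 92 mm high; origin under its centre
Not all that is in view belongs to the job. Leave any red look-alike of the flux_jar alone.

How it is judged:
At the end, for the whole second after the job is handed in: The oil can's centre is within 15 mm sideways of the line from the axis to the pointer, on the pointer's side (50 to 120 mm from the axis); organizer and can at rest, can upright; all six things still stand in the organizer; hammer, bowl and brass pot within 15 mm of their starts (y of oil_can_mid in the frame of foot between -0.015 and 0.015 m and x of oil_can_mid in the frame of foot between -0.12 and -0.05 m and angular speed of organizer below 0.03 rad/s and linear speed of oil_can below 0.01 m/s and angle between oil_can's own z axis and vertical below 0.1 rad and height (world z) of oil_can between 0.055 and 0.065 m and height (world z) of tumbler between 0.055 and 0.065 m and height (world z) of flux_jar between 0.055 and 0.065 m and height (world z) of punch_block between 0.055 and 0.065 m and height (world z) of rivet_dish between 0.055 and 0.065 m and height (world z) of dolly between 0.055 and 0.065 m and distance of each of hammer, copper_bowl, brass_pot from where it was at the start of the episode below 0.015 m); the robot touches nothing.
It fails at once if something standing in the organizer is lifted (more than 15 mm) or falls off it (height (world z) of any of oil_can, tumbler, flux_jar, punch_block, rivet_dish, dolly above 0.075 m or height (world z) of any of oil_can, tumbler, flux_jar, punch_block, rivet_dish, dolly below 0.05 m).
It fails at once if something standing in the organizer is tipped (more than 0.35 rad) (angle between any of oil_can, tumbler, flux_jar, punch_block, rivet_dish, dolly's own z axis and vertical above 0.35 rad).
It fails at once if the robot pushes against something standing in the organizer (more than 1 N) (contact force between any of the arm, the fingers and oil_can above 1 N or contact force between any of the arm, the fingers and tumbler above 1 N or contact force between any of the arm, the fingers and flux_jar above 1 N or contact force between any of the arm, the fingers and punch_block above 1 N or contact force between any of the arm, the fingers and rivet_dish above 1 N or contact force between any of the arm, the fingers and dolly above 1 N).
It fails at once if the hammer, the bowl or the brass pot on the bench is disturbed (moved more than 15 mm) (distance of any of hammer, copper_bowl, brass_pot from where it was at the start of the episode above 0.015 m).
It also fails if it takes over 72 s, if anything falls off the work surface, if the arm or the gripper's body presses on something with over 40 N, if the wrist force passes 120 N, or if a joint passes its speed limit or range.

## Working session

There is one attempt and no reset: what is moved stays moved. The work goes in short steps, Python scripts to look and compute and a tool call to move; the robot and the scene stay as the last step left them, time stands still between calls to the robot, and variables do not carry over. Pictures are saved under pics/ and viewed, at most 10 in all, crops included, and the job is handed in when it is done.

Besides the shell and the picture viewer there is one more tool, called after ">>>" by a JSON object that holds its "api" and its "payload". step_arm: Moves the arm, as the interface text tells. Its arguments: {"type":"object","properties":{"motion":{"type":"array","items":{"type":"array","items":{"type":"number"}}},"force":{"type":"number"}},"required":["motion"]}

```bash
mkdir -p pics; cat > h.py <<'E'
import numpy as np, cv2
from workcell import bot
from scipy.spatial.transform import Rotation as R
def grab(name,fn=None):
    p,d=bot.read_camera(name)
    if fn: cv2.imwrite('pics/'+fn,p[:,:,::-1])
    return p,d
def cal(name):
    c=bot.calibration(name); o=np.array(c['orientation'],float)
    M=R.from_rotvec(o).as_matrix() if o.size==3 else o
    return np.array(c['mtx']),c['k1'],np.array(c['origin']),M
def rays(name,uv):
    K,k1,o,M=cal(name)
    s=cv2.undistortPoints(np.array(uv,float).reshape(-1,1,2),K,np.array([k1,0,0,0.]))[:,0]
    return o,np.c_[s[:,0],-s[:,1],-np.ones(len(s))]@M.T
def onplane(name,uv,z):
    o,r=rays(name,uv); return o+r*((z-o[2])/r[:,2])[:,None]
def withdepth(name,uv,d):
    o,r=rays(name,uv); return o+r*np.array([d[int(v),int(u)] for u,v in uv])[:,None]
E
python3 - <<'E'
from h import *
for n in('scene','top'):
    grab(n,n+'0.png'); c=bot.calibration(n); print(n,c)
print(bot.read_state())
E
```

```text
scene {'mtx': array([[503.42853362,   0.        , 312.71349119],
       [  0.        , 503.42853362, 231.39953766],
       [  0.        ,   0.        ,   1.        ]]), 'k1': -0.09852397348834568, 'origin': array([ 0.9772947 , -0.45273315,  0.99674461]), 'orientation': array([0.56084674, 0.21561135, 0.70756526])}
top {'mtx': array([[472.55547598,   0.        , 318.63669496],
       [  0.        , 472.55547598, 239.44693083],
       [  0.        ,   0.        ,   1.        ]]), 'k1': 0.008177988451236, 'origin': array([0.50052718, 0.02714904, 1.1375067 ]), 'orientation': array([ 0.03857653, -0.05245589, -1.59325955])}
{'time': 0.1, 'q': array([ 1.27012248e+00,  2.64722989e-01,  1.60530001e+00,  8.78084179e-06,
        1.27372366e+00, -3.68820201e-02]), 'joint_vel': array([-0.00110055, -0.00236447, -0.00128472, -0.00110386, -0.00068916,
        0.00121582]), 'joint_torque': array([ 3.16751930e-04, -5.16718984e+01, -3.68577719e+01, -7.99484997e-05,
        6.56762975e-03, -2.74660998e-06]), 'tool_pos': array([0.17578131, 0.65098474, 0.23002231]), 'tcp_rot': array([-0.41311798, -3.11393667,  0.00333282]), 'wrist_force': array([ 1.3241243 , -0.50235148,  0.06606603]), 'torque': array([ 0.01847437, -0.0583642 , -0.03662556]), 'grip_force': 0.0, 'width': 1.0009410036887245}
```

View pics/top0.png

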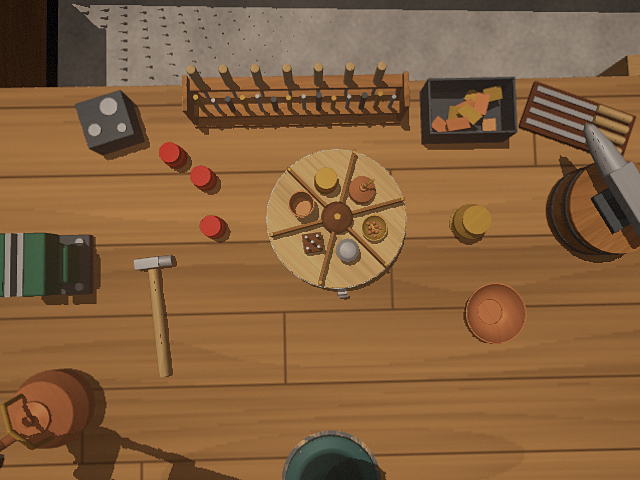

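View pics/scene0.png

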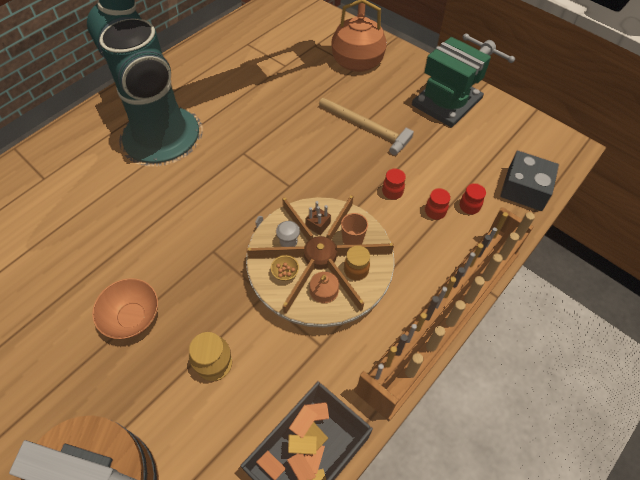

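The top view has image up = +x and left = +y. The organizer is centred near (337,217), with the oil can at (362,189) in the back-right bay and the pointer at (343,295). The pot is at (472,222) and the bowl at (496,313). The scene view agrees: the oil can is at (324,286), on the side away from the robot. Next I'll measure these.

```bash
cat >> h.py <<'E'
def measure(fn=None):
    p,d=grab('top',fn); hsv=cv2.cvtColor(p,cv2.COLOR_RGB2HSV)
    # disc: depth-based points at z~0.06
    vv,uu=np.mgrid[130:320,240:440]; uv=np.c_[uu.ravel(),vv.ravel()]
    P=withdepth('top',uv,d)
    return p,hsv,d,uv,P
E
python3 - <<'E'
from h import *
p,hsv,d,uv,P=measure()
z=P[:,2]
disc=uv[(z>0.05)&(z<.072)]
m=np.zeros((480,640),np.uint8); m[disc[:,1],disc[:,0]]=255
hi=uv[(z>.05)]; m2=np.zeros_like(m); m2[hi[:,1],hi[:,0]]=255
m2=cv2.morphologyEx(m2,cv2.MORPH_OPEN,np.ones((7,7)))
c=max(cv2.findContours(m2,0,2)[0],key=cv2.contourArea)
hull=cv2.convexHull(c)[:,0].astype(float)
W=onplane('top',hull,0.06)
A=np.c_[2*W[:,:2],np.ones(len(W))]; s=np.linalg.lstsq(A,(W[:,:2]**2).sum(1),rcond=None)[0]
print('centre',s[:2],'r',np.sqrt(s[2]+s[:2]@s[:2]),'disc z',np.median(P[(z>.05)&(z<.072),2]))
C=s[:2]
dx=P[:,:2]-C; r=np.hypot(*dx.T); a=np.degrees(np.arctan2(dx[:,1],dx[:,0]))
hub=(z>.088)&(r<.05); print('hub',P[hub,:2].mean(0),z[hub].max())
# dividers at r 128..156, z 0.08-0.1
k=(r>.128)&(r<.158)&(z>.085)&(z<.103); 
aa=np.exp(6j*np.radians(a[k])); print('div angle mod60',np.degrees(np.angle(aa.mean()))/6, abs(aa.mean()),k.sum())
ps=np.array([(362,189)]); 
k=(np.hypot(uv[:,0]-362,uv[:,1]-190)<16)&(z>.072)&(r<.125)&(r>.045)
print('can',P[k].mean(0),np.sort(z[k])[-3:], a[k].mean(), k.sum())
# pointer: grey pixels beyond rim
H=hsv[uv[:,1],uv[:,0]]
k=(H[:,1]<70)&(r>.155)&(r<.2)&(uv[:,1]>285)
print('pointer',P[k].mean(0),np.c_[P[k].round(3),uv[k]][:40:2], a[k].mean())
cv2.imwrite('pics/crop.png',cv2.resize(p[130:320,240:440],None,fx=3,fy=3,interpolation=2)[:,:,::-1])
for n,u in dict(pot=(475,218),bowl=(496,313)).items(): print(n,withdepth('top',[u],d))
E
```

```text
centre [ 0.61124431 -0.02395909] r 0.16014410287686048 disc z 0.06004444869112491
hub [ 0.61114864 -0.02385103] 0.10146394825291716
div angle mod60 -16.062269256816368 0.9957433674048395 255
can [ 0.66899584 -0.07952082  0.10442086] [1.1375067 1.1375067 1.1375067] -42.333416500160766 574
pointer [ 0.4423809  -0.03304536  0.02361621] [[ 4.54e-01  1.80e-02 -2.00e-03  3.19e+02  2.86e+02]
 [ 4.57e-01  1.40e-02  5.40e-02  3.21e+02  2.86e+02]
 [ 4.55e-01 -5.40e-02  5.80e-02  3.51e+02  2.86e+02]
 [ 4.55e-01 -5.90e-02  5.60e-02  3.53e+02  2.86e+02]
 [ 4.54e-01  7.00e-03  6.10e-02  3.24e+02  2.87e+02]
 [ 4.54e-01  3.00e-03  5.40e-02  3.26e+02  2.87e+02]
 [ 4.53e-01 -5.00e-02  5.30e-02  3.49e+02  2.87e+02]
 [ 4.49e-01 -1.30e-02  7.00e-03  3.32e+02  2.88e+02]
 [ 4.51e-01 -1.50e-02  5.80e-02  3.34e+02  2.88e+02]
 [ 4.51e-01 -2.00e-02  5.50e-02  3.36e+02  2.88e+02]
 [ 4.51e-01 -2.50e-02  5.30e-02  3.38e+02  2.88e+02]
 [ 4.51e-01 -2.90e-02  5.30e-02  3.40e+02  2.88e+02]
 [ 4.49e-01 -3.70e-02  6.00e-03  3.42e+02  2.88e+02]
 [ 4.49e-01 -4.10e-02  8.00e-03  3.44e+02  2.88e+02]
 [ 4.46e-01 -2.70e-02  5.00e-03  3.38e+02  2.89e+02]
 [ 4.46e-01 -3.20e-02  4.00e-03  3.40e+02  2.89e+02]
 [ 4.46e-01 -3.70e-02  6.00e-03  3.42e+02  2.89e+02]
 [ 4.46e-01 -4.10e-02  7.00e-03  3.44e+02  2.89e+02]
 [ 4.44e-01 -2.70e-02  3.00e-03  3.38e+02  2.90e+02]
 [ 4.44e-01 -3.20e-02  2.00e-03  3.40e+02  2.90e+02]] -131.97890301063708
pot [[ 0.60108553 -0.33293766  0.0888916 ]]
bowl [[ 0.38061615 -0.40264883  0.00361155]]
```

View pics/crop.png

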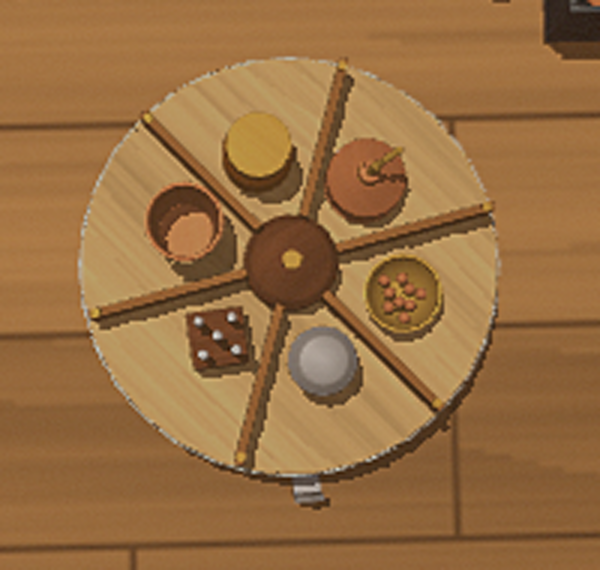

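>>> {"api": "step_arm", "payload": {"motion": [[0,-7,-5,0,-2],[0,-14,-10,0,-4],[0,-21,-15,0,-6],[0,-28,-20,0,-8],[0,-35,-25,0,-10],[0,-42,-30,0,-10],[0,-49,-35,0,-10],[0,-56,-40,0,-10],[0,-63,-45,0,-10],[0,-70,-50,0,-10],[0,-73.9,-51.2,0,-10],[0,-73.9,-51.2,0,-10],[0,-73.9,-51.2,0,-10],[0,-73.9,-51.2,0,-10],[0,-73.9,-51.2,0,-10],[0,-73.9,-51.2,0,-10],[0,-73.9,-51.2,0,-10],[0,-73.9,-51.2,0,-10],[0,-73.9,-51.2,0,-10],[0,-73.9,-51.2,0,-10]]}}

```text
time: 2.15
tool_pos: [0.7559, -0.0366, 0.2296]
tcp_rot: [-0.144, -3.136, -0.001]
wrist_force: [0.2, 0.5, -0.5]
width: 0.002
grip_force: 0.0
```

```bash
python3 - <<'E'
from h import *
s=bot.read_state(); M=R.from_rotvec(s['tcp_rot']).as_matrix(); print(s['time'],s['tool_pos'],s['q'],s['wrist_force']); print(M.round(4))
grab('scene','s1.png')
p=cv2.imread('pics/top0.png'); g=cv2.cvtColor(p,cv2.COLOR_BGR2HSV)
m=(g[289:302,330:358,1]<70)&(g[289:302,330:358,2]>90); v,u=np.nonzero(m); print(u.mean()+330,v.mean()+289,v.max()+289,m.sum())
for z in(.0,.03,.05):
    w=onplane('top',[(u.mean()+330,v.mean()+289),(u[v==v.max()].mean()+330,v.max()+289)],z)[:,:2]-[.6112,-.0239]; print(z,np.hypot(*w.T),np.degrees(np.arctan2(w[:,1],w[:,0])))
E
```

```text
2.15 [ 0.75587688 -0.03659805  0.22964255] [-8.14635981e-02  4.20545476e-01  1.40099775e+00  3.90730658e-04
  1.32242543e+00 -1.56084603e+00] [ 0.1877464   0.46950275 -0.51244829]
[[-9.958e-01  9.140e-02 -2.300e-03]
 [ 9.140e-02  9.958e-01  6.000e-04]
 [ 2.400e-03  4.000e-04 -1.000e+00]]
342.2608695652174 293.89130434782606 297 46
0.0 [0.17741524 0.18421206] [-175.70236002 -178.35415123]
0.03 [0.17555286 0.18223831] [-176.21192849 -178.80362817]
0.05 [0.17431912 0.18092882] [-176.55767206 -179.10871542]
```

View pics/s1.png

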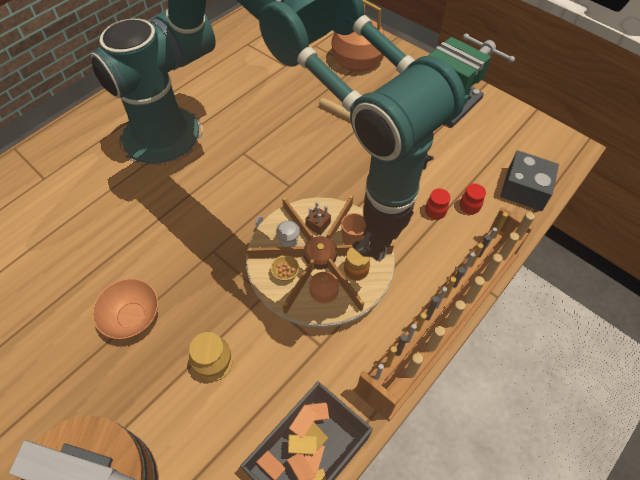

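>>> {"api": "step_arm", "payload": {"motion": [[0,0,0,3,0],[0,0,0,6,0],[0,0,0,9,0],[0,0,0,12,0],[0,0,0,14,0],[0,0,0,15.2,0],[0,0,0,15.2,0],[0,0,0,15.2,0]]}}

```text
time: 3.0
tool_pos: [0.7563, -0.0345, 0.0805]
tcp_rot: [0.139, 3.137, 0.0]
wrist_force: [0.5, 0.3, -0.5]
width: 0.001
grip_force: 0.0
```

```bash
python3 - <<'E'
from h import *
s=bot.read_state(); print(s['time'],s['tool_pos'],s['wrist_force'])
p,d=grab('scene'); cv2.imwrite('pics/s2.png',cv2.resize(p[170:340,220:420],None,fx=3,fy=3)[:,:,::-1])
for a in list(range(2,11,2))+list(range(14,75,4)): print([0,round(14.5*(1-np.cos(np.radians(a))),1),round(-14.5*np.sin(np.radians(a)),1),0,a],end=', ')
E
```

```text
3.0 [ 0.75627937 -0.03452634  0.08051329] [ 0.46549877  0.3240049  -0.50601682]
[0, np.float64(0.0), np.float64(-0.5), 0, 2], [0, np.float64(0.0), np.float64(-1.0), 0, 4], [0, np.float64(0.1), np.float64(-1.5), 0, 6], [0, np.float64(0.1), np.float64(-2.0), 0, 8], [0, np.float64(0.2), np.float64(-2.5), 0, 10], [0, np.float64(0.4), np.float64(-3.5), 0, 14], [0, np.float64(0.7), np.float64(-4.5), 0, 18], [0, np.float64(1.1), np.float64(-5.4), 0, 22], [0, np.float64(1.5), np.float64(-6.4), 0, 26], [0, np.float64(1.9), np.float64(-7.2), 0, 30], [0, np.float64(2.5), np.float64(-8.1), 0, 34], [0, np.float64(3.1), np.float64(-8.9), 0, 38], [0, np.float64(3.7), np.float64(-9.7), 0, 42], [0, np.float64(4.4), np.float64(-10.4), 0, 46], [0, np.float64(5.2), np.float64(-11.1), 0, 50], [0, np.float64(6.0), np.float64(-11.7), 0, 54], [0, np.float64(6.8), np.float64(-12.3), 0, 58], [0, np.float64(7.7), np.float64(-12.8), 0, 62], [0, np.float64(8.6), np.float64(-13.2), 0, 66], [0, np.float64(9.5), np.float64(-13.6), 0, 70], [0, np.float64(10.5), np.float64(-13.9), 0, 74],
```

View pics/s2.png

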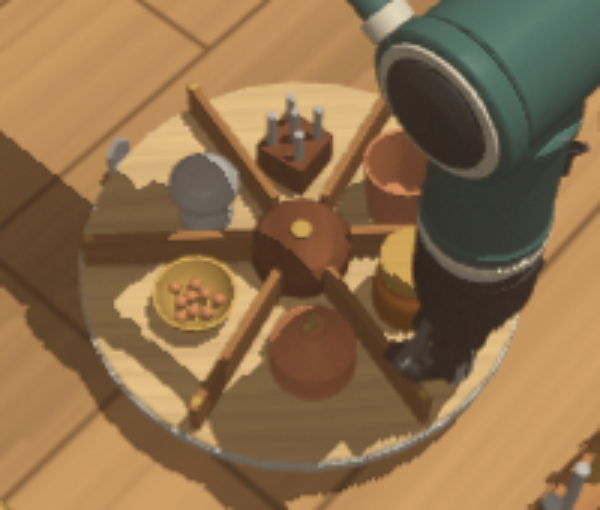

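The finger is down at crop (415,360), between the jar and the divider that separates it from the oil can. I'll sweep clockwise.

>>> {"api": "step_arm", "payload": {"motion": [[0,0,-0.5,0,2],[0,0,-1,0,4],[0,0.1,-1.5,0,6],[0,0.1,-2,0,8],[0,0.2,-2.5,0,10],[0,0.4,-3.5,0,14],[0,0.7,-4.5,0,18],[0,1.1,-5.4,0,22],[0,1.5,-6.4,0,26],[0,1.9,-7.2,0,30],[0,2.5,-8.1,0,34],[0,3.1,-8.9,0,38],[0,3.7,-9.7,0,42],[0,4.4,-10.4,0,46],[0,5.2,-11.1,0,50],[0,6,-11.7,0,54],[0,6.8,-12.3,0,58],[0,7.3,-12.6,0,60],[0,7.3,-12.6,0,60]]}}

```text
time: 4.95
tool_pos: [0.671, -0.155, 0.0791]
tcp_rot: [-1.692, -2.646, 0.001]
wrist_force: [1.5, -0.0, -0.1]
width: 0.006
grip_force: 0.0
```

```bash
python3 - <<'E'
from h import *
s=bot.read_state(); t=s['tool_pos'][:2]-[.6112,-.0239]; M=R.from_rotvec(s['tcp_rot']).as_matrix()
print(s['time'],s['tool_pos'],s['wrist_force'],'r',np.hypot(*t),'th',np.degrees(np.arctan2(t[1],t[0])),'phi',np.degrees(np.arctan2(M[1,0],M[0,0])),M[:,2],s['q'])
p,d=grab('scene'); cv2.imwrite('pics/s3.png',cv2.resize(p[170:340,220:420],None,fx=3,fy=3)[:,:,::-1])
for a in list(range(4,63,4)): print([0,float(round(14.5*(1-np.cos(np.radians(a))),1)),float(round(-14.5*np.sin(np.radians(a)),1)),0,a],end=', ')
E
```

```text
4.95 [ 0.67099982 -0.15497077  0.07905237] [ 1.52688635 -0.03624042 -0.13088043] r 0.1440679219844766 th -65.4755991835069 phi 114.80989696238453 [-1.04380800e-03 -1.29239925e-05 -9.99999455e-01] [-2.62996730e-01  4.11620010e-01  1.70326010e+00 -3.31546421e-04
  1.02771712e+00 -6.95839845e-01]
[0, 0.0, -1.0, 0, 4], [0, 0.1, -2.0, 0, 8], [0, 0.3, -3.0, 0, 12], [0, 0.6, -4.0, 0, 16], [0, 0.9, -5.0, 0, 20], [0, 1.3, -5.9, 0, 24], [0, 1.7, -6.8, 0, 28], [0, 2.2, -7.7, 0, 32], [0, 2.8, -8.5, 0, 36], [0, 3.4, -9.3, 0, 40], [0, 4.1, -10.1, 0, 44], [0, 4.8, -10.8, 0, 48], [0, 5.6, -11.4, 0, 52], [0, 6.4, -12.0, 0, 56], [0, 7.2, -12.6, 0, 60],
```

View pics/s3.png

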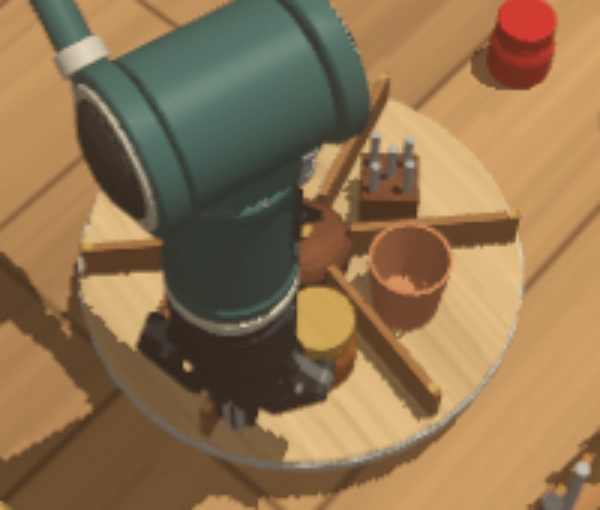

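The organizer has turned about 60°: the flux jar is now at crop (325,330) and the finger is behind its divider at (235,405). I'll continue.

>>> {"api": "step_arm", "payload": {"motion": [[0,0,-0.5,0,2],[0,0,-1,0,4],[0,0.1,-2,0,8],[0,0.3,-3,0,12],[0,0.6,-4,0,16],[0,0.9,-5,0,20],[0,1.3,-5.9,0,24],[0,1.7,-6.8,0,28],[0,2.2,-7.7,0,32],[0,2.8,-8.5,0,36],[0,3.4,-9.3,0,40],[0,4.1,-10.1,0,44],[0,4.8,-10.8,0,48],[0,5.6,-11.4,0,52],[0,6.4,-12,0,56],[0,7.2,-12.6,0,60],[0,7.2,-12.6,0,60],[0,7.2,-12.6,0,60]]}}

```text
time: 6.8
tool_pos: [0.5279, -0.142, 0.0795]
tcp_rot: [2.786, 1.451, 0.001]
wrist_force: [0.6, 0.6, 0.3]
width: -0.002
grip_force: 0.0
```

```bash
python3 - <<'E'
from h import *
s=bot.read_state(); t=s['tool_pos'][:2]-[.6112,-.0239]; M=R.from_rotvec(s['tcp_rot']).as_matrix()
print(s['time'],s['tool_pos'],s['wrist_force'],'r',np.hypot(*t),'th',np.degrees(np.arctan2(t[1],t[0])),'phi',np.degrees(np.arctan2(M[1,0],M[0,0])))
p,d=grab('top'); cv2.imwrite('pics/t4.png',cv2.resize(p[130:320,240:440],None,fx=3,fy=3)[:,:,::-1])
E
```

```text
6.8 [ 0.52787549 -0.14199029  0.07949975] [0.6428178  0.57842354 0.25836099] r 0.14452781454367788 th -125.20679507421076 phi 55.02648050313957
```

View pics/t4.png

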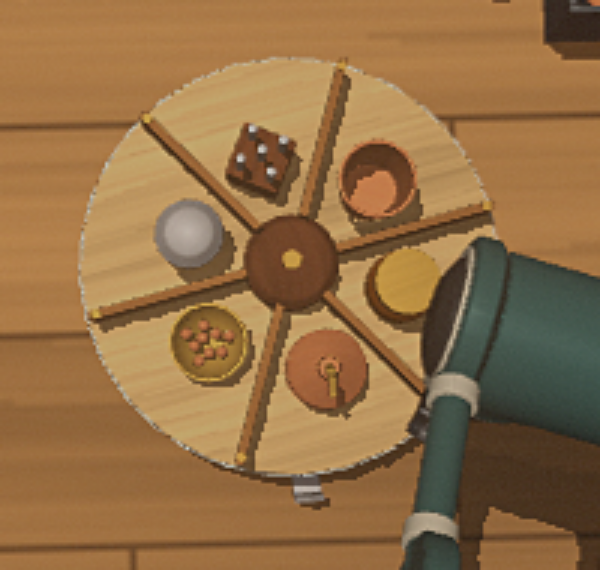

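The can now stands at crop (327,370), just right of the line from the hub to the pointer at (310,490). I'll measure the remaining angle.

```bash
cat > can.py <<'E'
from h import *
def can(fn=None):
    p,d=grab('top',fn); h=cv2.cvtColor(p,cv2.COLOR_RGB2HSV)
    out=[]
    for n,s0 in (('can',(340,252)),):
        m=((h[...,0]<11)|(h[...,0]>175))&(h[...,1]>110)&(h[...,2]>100)
        mm=np.zeros(m.shape,np.uint8); mm[235:280,325:370]=m[235:280,325:370]*255
        mm=cv2.morphologyEx(mm,cv2.MORPH_OPEN,np.ones((5,5)))
        c=max(cv2.findContours(mm,0,2)[0],key=cv2.contourArea)
        (u,v),rad=cv2.minEnclosingCircle(c)
    w=onplane('top',[(u,v),(u+rad,v)],.09); C=np.array([.6112,-.0239]); x=w[0,:2]-C
    print('can px',u,v,rad,'world',w[0],'radius',abs(w[1]-w[0]).max(),'r',np.hypot(*x),'ang',np.degrees(np.arctan2(x[1],x[0])))
if __name__=='__main__': can()
E
python3 can.py
```

```text
Traceback (most recent call last):
  File "can.py", line 13, in <module>
    if __name__=='__main__': can()
                             ~~~^^
  File "can.py", line 9, in can
    c=max(cv2.findContours(mm,0,2)[0],key=cv2.contourArea)
ValueError: max() iterable argument is empty
```

```bash
python3 - <<'E'
import cv2
p=cv2.imread('pics/t4.png');h=cv2.cvtColor(p,cv2.COLOR_BGR2HSV)
print([h[y,x] .tolist() for x,y in((305,370),(345,360),(315,395),(315,430),(270,400),(327,345))])
E
sed -i 's/h\[...,0\]<11/h[...,0]<13/; s/>110)/>105)/; s/>100)$/>60)/' can.py; python3 can.py
```

```text
[[12, 161, 168], [11, 161, 155], [11, 163, 155], [17, 125, 190], [18, 127, 165], [11, 162, 168]]
can px 348.270263671875 252.6081085205078 13.466161727905273 world [ 0.53027704 -0.04781573  0.09      ] radius 0.029879124458078804 r 0.0843829822691207 ang -163.53564062783283
```

>>> {"api": "step_arm", "payload": {"motion": [[0,0,-0.5,0,2],[0,0,-1,0,4],[0,0.1,-1.5,0,6],[0,0.1,-2,0,8],[0,0.2,-2.5,0,10],[0,0.3,-3,0,12],[0,0.4,-3.4,0,13.5],[0,0.4,-3.4,0,13.5],[0,0.4,-3.4,0,13.5],[0,0.3,-3,0,12],[0,0.2,-2.5,0,10],[0,0.2,-2.5,-3,10],[0,0.2,-2.5,-7,10],[0,0.2,-2.5,-11,10],[0,0.2,-2.5,-15,10],[0,-4,-2.5,-15,10],[0,-8,-2.5,-15,10],[0,-12,-2.5,-15,10],[0,-14,-2.5,-15,10],[0,-14,-2.5,-15,10]]}}

```text
time: 8.95
tool_pos: [0.4252, -0.2442, 0.2294]
tcp_rot: [2.905, 1.195, -0.001]
wrist_force: [0.6, 1.2, -0.4]
width: 0.002
grip_force: 0.0
```

```bash
python3 -c "
from can import *
can('t5.png'); p=cv2.imread('pics/t5.png'); cv2.imwrite('pics/t5c.png',cv2.resize(p[130:320,240:440],None,fx=3,fy=3)); print(bot.read_state()['tool_pos'],bot.read_state()['wrist_force'])"
```

```text
can px 341.1730651855469 254.03846740722656 13.164481163024902 world [ 0.52746736 -0.03199033  0.09      ] radius 0.029198793595908407 r 0.08412258386989668 ang -174.48116051824562
[ 0.42606004 -0.2431129   0.22939293] [-0.97644618  0.33027036  0.58914358]
```

View pics/t5c.png

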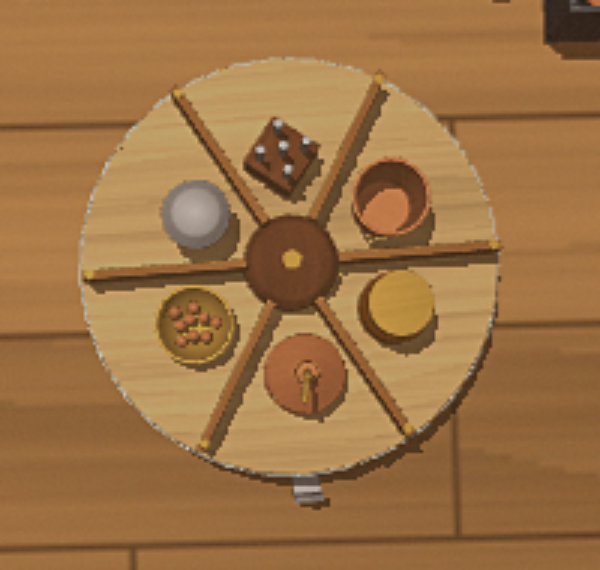

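The can is at -174.5° and the pointer at about -177°, so it is roughly 4 mm sideways, well within 15 mm. All six items are standing and the arm is clear.

```bash
python3 -c "
from workcell import bot
print(bot.finish_job())"
```

```text
the job is handed in; nothing more can be done
None
```

I turned the organizer until the oil can stood at the pointer, about 4 mm sideways of its line by my last camera measurement (limit 15 mm), with all six things upright and the arm clear. I handed the job in at about 9 s; no verdict came back.

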